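# Rock a jammed frame-support post out of its carriage

### The job

The steel support post is jammed in the two stiff jaws of the frame-support carriage and a straight pull will not shift it: rock it from side to side, leaning it about fifteen degrees first onto one jaw and then onto the other, so that it shoves both jaws well back. Then draw it out and stand it upright in the empty hole of the wooden block, its collar flat on the wood. Leave the other things on the table where they are.

Things in the scene. Friction and masses are not known exactly. Their poses are not given: they have to be found in the camera images.
- post_mid (a point): Centre (half-way up) of the loose round steel post, 105 mm tall, 0.13-0.25 kg, z axis up along it. Up from its foot: shank 14 mm across to 22 mm (lowest 4 mm tapers to 8); collar 24 mm across, 22 to 30 mm; waist 15 mm across to 50 mm; handle 20 mm across to the top, dark rings near it. At the start it stands upright in the carriage's middle, foot 8 mm above the table, top at 113 mm.
- carriage: Carriage fixed to the table: aluminium plate 90 (x) by 150 (y) by 8 mm, end plates 54 mm high at +y and -y. Origin under its centre, where the post stands. A jaw on each side in y lies over the collar. Low stops hold the foot within 1 mm; cheeks in +x and -x hold the collar: the post rocks freely only along y, about its foot (7 degrees of play in x). It comes out freely once both jaws are 4 mm or more back.
- jaw_left (a joint): How far the dark steel jaw on the carriage's +y side is back, m: 0 close to the waist, 0.012 fully back. Jaw 40 mm wide, 40.5 to 52.5 mm above the table, 2.5 mm over the collar, inner face 8 mm from the centre at 0. Slides stiffly (14 N), stays where left, no spring. Leaning the post 10 degrees onto it pushes it about 4.5 mm back, 15 degrees 8 mm, with about 8 N at the handle.
- jaw_right (a joint): The same for the jaw on the carriage's -y side.
- block_hole0 (a point): Centre of the mouth of the empty hole in the top of the wooden block (60 by 140 mm, 34 mm high, fixed to the table). Hole 17 mm across, 26 mm deep, vertical. Its z axis points up, its y axis along the block's length. With the post home its collar rests on the wood and its centre is 30.5 mm above this point.
- spare_mid (a point): Centre of a shorter post (85 mm tall, otherwise the same) that stands in the block's other hole, 70 mm from the empty one; to be left alone. Its top is 97 mm above the table.
- pliers_mid (a point): Pivot of a steel nose plier lying on the table, about 150 mm long and 60 mm wide, 12 mm high; to be left alone.
- tin: Open tin of pegs, 60 mm across, 26 mm high; origin under its centre; to be left alone.
- grommet_strip: Curved plastic grommet strip about 210 mm long and 50 mm wide, 11 mm high; origin at the middle of the strip, underside; to be left alone.
- awl: Awl with a wooden handle, 165 mm long, 24 mm thick, lying down; origin under the front end of the handle; to be left alone.
- spool: Small spool lying flat, 64 mm across, 30 mm high; origin under its centre; to be left alone.
Things that resemble listed ones, but are neither listed nor needed, are in the scene too. Leave any orange look-alike of the part that bears post_mid alone.

How it is judged:
By the outcome, as a careful person would: the job done as asked, in the order asked, and still so for the second after the job is handed in, with the robot touching nothing.
It also fails if it takes over 58 s, if anything falls off the work surface, if the arm or the gripper's body presses on something with over 40 N, if the wrist force passes 120 N, or if a joint passes its speed limit or range.

### The arm

A 6-joint arm with a two-finger parallel gripper is mounted at the origin on the work surface. World frame = base frame: x ahead of the robot, y to its left, z up, the work surface at z = 0. Lengths are in m, angles in rad, forces in N, time in s.
With the tool pointing down it reaches from about 0.325 to 0.9 m from the base axis. Payload 3.5 kg.
Tool frame: the origin (TCP) lies midway between the tips of the shut fingers; the grasp point (between the pads) lies 19 mm behind it; z points along the fingers, y is the line along which they close (so a half turn about z gives the same grasp; the last joint's range is limited). The gripper opens to 85 mm and grips with 20 to 120 N. Pads are 22 mm wide; open, the fingers measure 114 mm over their backs; the gripper's body (76 mm by 85 mm) begins 54 mm behind the grasp point. The pads swing forward as they close: fully open they stand 13 mm farther back than shut.
Start: joints at [1.216, 0.276, -0.026, 1.268, 0, 1.467], TCP at [0.156, 0.605, 0.231] pointing down, gripper open.
Joint ranges: [-3.12, 3.12], [-0.85, 1.88], [-1.08, 1.24], [-1.95, 2.15], [-1.57, 1.53], [-3.14, 3.14]. Speed limits (rad/s): [2.57, 2.57, 3.14, 3.14, 3.14, 3.14].

### API

Orientations are given as a rotation vector (axis times angle).
In Python, from plant import ctrl gives the robot as it stands.
- The arm moves only by the shell command python3 -m creep 'ROWS' [FORCE]. ROWS is text: rows parted by semicolons, each of 7 numbers parted by spaces: the turn, a rotation vector about the tool's x, y, z each as a share of pi rad, from -1 to 1, then the shift along the tool's x, y, z each as a share of 120 mm, from -1 to 1, then the opening, from 0 (shut) to 1 (fully open). A call has 1 to 5 rows; each row is the pose to reach, as a shift and turn from the pose commanded when the call began, along the tool's axes at that moment, turning the shorter way round; what a row does not reach only later rows make up. A row lasts 1/12 s, in which the tool goes at most 41.7 mm and 7.16 degrees, less where a joint would pass 70% of its speed; a pose out of reach is approached as far as the arm can. A call with a number of a shift or a turn outside -1 to 1 is refused whole. A call with a gripper value outside its range is refused whole. The fingers move at their own pace and stop on an object; FORCE is the grip in N (left out, the last holds). Time passes only in rows, so rows that repeat a pose let the fingers close. It gives the time, the measured TCP pose, the force, the opening and the grip force at its end, in the units of the state.
- ctrl.observe(): the state, without advancing time (a new reading comes with each control period).
- ctrl.capture(name): name is "scene" or "top" or "wrist"; returns the picture (384x512x3 uint8, red, green, blue); there is no depth.
- ctrl.camera_model(name): a dict with "fovy" (degrees; the focal length in pixels is half the picture's height over the tangent of half this angle, whatever the lens; pixels are square), "cx", "cy" (the principal point, pixels), "k1" (the pictures are not rectified: a ray, as slopes to the right and down, at radius r is drawn at 1 + k1 r^2 times it, then the intrinsics apply), "cam_to_world" (4x4, takes a point from camera to world coordinates). Camera axes: x right, y down, z forward; pixel columns grow to the right and rows downward; lengths in m; the calibration is good to about 2 mm. A picture is of the moment at which its call begins: read the wrist's pose just before it. camera_model takes no time and is no camera call; for the wrist camera it gives the pose at the moment of the call.
- ctrl.hand_in(): hands the job in; it is judged then, once.
Trained networks look in the newest picture that a camera, given by its name, has taken for a name from the list of things; names that differ only in an ending like _2 or _b are one class to them, and where a whole thing is asked for, a point or a joint stands for the part that bears it (a point fixed in the world has none). Each returns a list of dicts, best first, with "p" (0 to 1); they miss things now and then, are a little off and sometimes report something else, mostly with a low value. They report only what shows in the picture. A call takes as long as a camera call. They do not tell look-alikes from the thing itself.
- ctrl.find_in(camera, label): "at" ([x, y, z] in m, in the coordinates of the camera as it stood for that picture, good to about 4 mm: the middle of the surface that is visible of it).
- ctrl.masks_of(camera, label): "mask" (384x512 bool, what is visible of it).
- ctrl.pinpoint(camera, label): "at" ([x, y, z] in m, in the coordinates of the camera as it stood for that picture, good to about 4 mm: a listed point, or the origin of a listed thing).
The state is a dict: "time_s": time; "joint_positions": joint angles; "joint_velocities": joint speeds; "effort": joint torques, N m; "ee_pos": TCP position; "orientation": TCP orientation; "contact_force": force on the tool from outside, world axes, zero at the start; "ft_torque": the same for the moment, N m; "width": finger opening in m; "finger_force": force on a finger pad.
Only numpy, scipy, OpenCV 4.12 (cv2) and the standard library are available. Lean on these libraries where they do the work, as an engineer would, in place of code of your own. Each camera call takes 0.05 s, during which the arm holds its last target. There are 200 camera calls.

## Working session

There is one attempt and no reset: what is moved stays moved. The work goes in short steps, Python scripts to look and compute and a shell command to move; the robot and the scene stay as the last step left them, time stands still between calls to the robot, and variables do not carry over. Pictures are saved under pics/ and viewed, at most 10 in all, crops included, and the job is handed in when it is done.

```bash
ls; mkdir -p pics
cat > h.py <<'E'
import numpy as np,cv2
from scipy.spatial.transform import Rotation as R
from plant import ctrl
def save(img,name): cv2.imwrite(f'pics/{name}.png',img[:,:,::-1])
def w(cam,p,M=None):
    M=np.array(ctrl.camera_model(cam)["cam_to_world"]) if M is None else M
    return M[:3,:3]@np.array(p)+M[:3,3]
def tool():
    s=ctrl.observe(); return np.array(s["ee_pos"]),R.from_rotvec(s["orientation"]),s
def look(cam,labels,name=None):
    img=ctrl.capture(cam)
    M=np.array(ctrl.camera_model(cam)["cam_to_world"])
    if name: save(img,name)
    for l in labels:
        for d in ctrl.pinpoint(cam,l)[:3]: print(cam,l,round(d["p"],2),np.round(w(cam,d["at"],M),4),proj(cam,w(cam,d["at"],M)))
    return img
def proj(cam,P):
    m=ctrl.camera_model(cam);M=np.array(m["cam_to_world"]);c=M[:3,:3].T@(np.array(P)-M[:3,3])
    u=c[:2]/c[2];u=u*(1+m["k1"]*(u@u));f=192/np.tan(np.radians(m["fovy"])/2)
    return np.round(u*f+[m["cx"],m["cy"]],1)
def ray(cam,px,z):
    m=ctrl.camera_model(cam);M=np.array(m["cam_to_world"]);f=192/np.tan(np.radians(m["fovy"])/2)
    K=np.array([[f,0,m["cx"]],[0,f,m["cy"]],[0,0,1.]])
    u=cv2.undistortPoints(np.array([[px]],float),K,np.array([m["k1"],0,0,0,0.]))[0,0]
    d=M[:3,:3]@np.array([u[0],u[1],1]);o=M[:3,3];return o+d*(z-o[2])/d[2]
E
python3 - <<'E'
from h import *
a=look("top",["post_mid","carriage","block_hole0","spare_mid"],"top0")
b=look("scene",["post_mid","carriage","block_hole0","spare_mid"],"scene0")
p,r,s=tool();print(p,r.as_matrix().round(3),s["time_s"],s["width"])
print(np.array(ctrl.camera_model("top")["cam_to_world"]).round(3))
E
```

```text
pics
top post_mid 0.65 [ 0.424  -0.2037  0.0539] [318.7 236.6]
top post_mid 0.64 [ 0.5178 -0.1359  0.0627] [296.3 204.6]
top carriage 0.74 [ 0.5191 -0.1393  0.0038] [294.7 205.5]
top block_hole0 0.85 [0.5096 0.0984 0.0361] [217.4 207.2]
top spare_mid 0.42 [0.5336 0.1676 0.0582] [193.5 198.4]
scene carriage 0.7 [ 0.5171 -0.1374  0.0047] [208.8 186. ]
scene block_hole0 0.59 [0.509  0.0999 0.0371] [291.4 179.9]
scene spare_mid 0.55 [0.5384 0.1637 0.0531] [314.7 185.5]
[0.15574201 0.6052823  0.23129305] [[-0.968  0.249  0.   ]
 [ 0.249  0.968 -0.   ]
 [-0.    -0.    -1.   ]] 0.5 0.08547484238532747
[[ 0.008 -0.995  0.099  0.445]
 [-1.    -0.011 -0.024  0.022]
 [ 0.025 -0.099 -0.995  1.144]
 [ 0.     0.     0.     1.   ]]
```

View pics/top0.png

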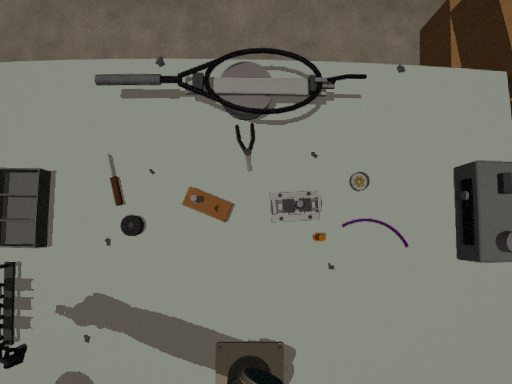

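View pics/scene0.png

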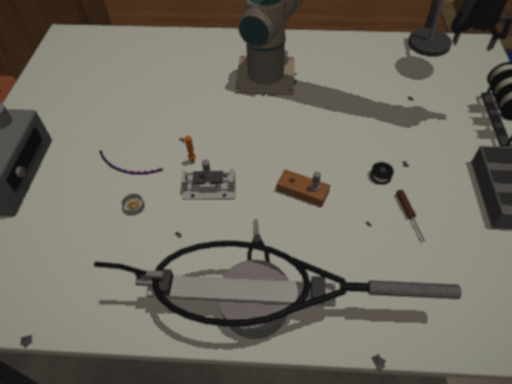

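The candidates for the post are:
- the grey post in the carriage, top (299,204) and scene (206,170)
- the orange look-alike, top (319,237) and scene (190,148)
- the shorter spare in the block, top (194,198)

By the description I choose the grey one in the carriage. The empty hole is at top (217,208). I'll travel above the carriage and check with a close crop there.

```bash
cat >> h.py <<'E'
def go(P,yaw=None,Rt=None,n=5):
    """print row numbers to reach TCP pose; yaw = direction of tool y in world, tool down"""
    p,r,s=tool()
    if Rt is None:
        y=np.array([np.cos(yaw),np.sin(yaw),0]);z=np.array([0,0,-1.]);Rt=R.from_matrix(np.c_[np.cross(y,z),y,z])
    d=r.inv().apply(np.array(P)-p)/.12; t=(r.inv()*Rt).as_rotvec()/np.pi
    print("turn",t.round(3),"shift",d.round(3)," deg",np.linalg.norm(t)*180,"max",abs(d).max())
E
python3 - <<'E'
from h import *
for y in (0,-.05): go([.5,-.137,.25],y)
E
```

```text
turn [-0.    0.    0.42] shift [-4.32  -5.276 -0.156]  deg 75.57151745101953 max 5.275762597782183
turn [-0.     0.     0.436] shift [-4.32  -5.276 -0.156]  deg 78.4363064255033 max 5.275762597782183
```

```bash
for i in 1 2 3 4 5; do python3 -m creep '0 0 0 -.86 -1 -.03 .6;0 0 0 -.86 -1 -.03 .6;0 0 0 -.86 -1 -.03 .6;0 0 0 -.86 -1 -.03 .6' | tail -3; done
python3 -m creep '0 0 .2 0 -.25 0 .6;0 0 .2 0 -.25 0 .6;0 0 .2 0 -.25 0 .6;0 0 .2 0 -.25 0 .6;0 0 .2 0 -.25 0 .6'
python3 -m creep '0 0 .2 0 0 0 .6;0 0 .2 0 0 0 .6;0 0 .2 0 0 0 .6;0 0 .2 0 0 0 .6;0 0 .2 0 0 0 .6'
python3 - <<'E'
from h import *
p,r,s=tool();print(p,s["time_s"],s["width"],r.as_matrix().round(2))
look("wrist",["post_mid","carriage","jaw_left","jaw_right"],"w1")
look("top",["post_mid"])
E
```

```text
contact_force: [0.4, -0.4, 0.1]
width: 0.051
finger_force: 0.0
contact_force: [0.3, 0.2, 0.4]
width: 0.0513
finger_force: 0.0
contact_force: [1.2, 0.4, 0.2]
width: 0.0512
finger_force: 0.0
contact_force: [-0.4, 0.6, -0.4]
width: 0.0512
finger_force: 0.0
contact_force: [0.7, 0.6, 0.3]
width: 0.0516
finger_force: 0.0
time_s: 2.58
ee_pos: [0.4985, -0.1339, 0.2494]
orientation: [1.344, 2.84, 0.0]
contact_force: [-0.2, 0.1, -0.2]
width: 0.0513
finger_force: 0.0
time_s: 3.0
ee_pos: [0.4985, -0.1334, 0.2495]
orientation: [2.15, 2.29, 0.0]
contact_force: [-0.0, 0.4, -0.2]
width: 0.0511
finger_force: 0.0
[ 0.49849297 -0.13343689  0.24946229] 3.0 0.051090558964780534 [[-0.06  1.    0.  ]
 [ 1.    0.06 -0.  ]
 [-0.    0.   -1.  ]]
wrist post_mid 0.64 [ 0.4207 -0.1983  0.0549] [182.5 226. ]
wrist post_mid 0.6 [ 0.5181 -0.1337  0.059 ] [274.1 176.2]
wrist carriage 0.9 [ 5.168e-01 -1.363e-01  3.000e-04] [270.3 168.8]Traceback (most recent call last):
  File "<stdin>", line 3, in <module>
  File "h.py", line 15, in look
    for d in ctrl.pinpoint(cam,l)[:3]: print(cam,l,round(d["p"],2),np.round(w(cam,d["at"],M),4),proj(cam,w(cam,d["at"],M)))
             ~~~~~~~~~~~~~^^^^^^^
ValueError: it knows: awl, block_hole, carriage, grommet_strip, pliers_mid, post_mid, spare_mid, spool, tin
```

View pics/w1.png

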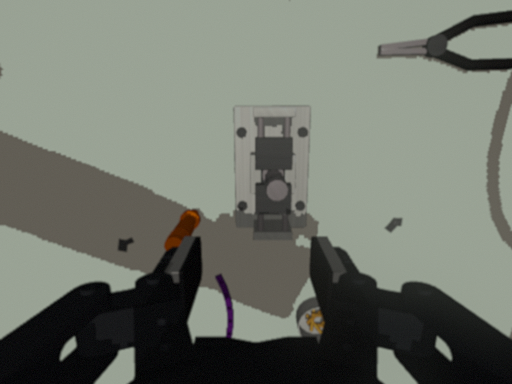

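The wrist view shows the carriage axis-aligned with the tool, with its screws at (241,132), (303,132), (242,206) and (303,206). The grey post top is at (277,190). The orange look-alike lies apart at (183,228). So the choice is confirmed: the grey post between the dark jaws.

Run:
```python
from h import *
print("top of post",ray("wrist",[277,190],.113),"plate ctr",ray("wrist",[272.3,169],.010))
img=cv2.imread('pics/w1.png')
for a,b in (((241.5,132),(242,206)),((303,132),(303,206))):
    d=ray("wrist",a,.01)-ray("wrist",b,.01);print(d,np.degrees(np.arctan2(-d[0],d[1])))
print(ray("top",[299.5,203.5],.113))
go([.518,-.136,.15],.05)
```

```text
top of post [ 0.51777982 -0.13535446  0.113     ] plate ctr [ 0.51875136 -0.13459031  0.01      ]
[-6.14302279e-03  9.05768884e-02 -5.55111512e-17] 3.879920355115861
[-0.01009471  0.09027523  0.        ] 6.3803956288921615
[ 0.51770401 -0.13749551  0.113     ]
turn [0.    0.    0.007] shift [-0.033  0.16   0.829]  deg 1.2598689474733318 max 0.8286937810551173
```

```bash
python3 -m creep '0 0 .003 -.02 .16 .6 .6;0 0 .003 -.02 .16 .6 .6;0 0 .003 -.02 .16 .6 .6;0 0 .003 -.02 .16 .6 .6'
python3 - <<'E'
from h import *
i=look("wrist",["post_mid"])
save(cv2.resize(i[100:384,120:420],None,fx=2,fy=2),"w2")
for z in (.113,.06,.0): print(z,proj("wrist",[.518,-.1355,z]))
go([.518,-.1355,.072],.065)
E
```

```text
time_s: 3.48
ee_pos: [0.5161, -0.1337, 0.1756]
orientation: [-2.148, -2.286, 0.003]
contact_force: [0.2, 0.8, 0.0]
width: 0.0514
finger_force: 0.0
wrist post_mid 0.88 [ 0.5198 -0.134   0.059 ] [257.5 190. ]
wrist post_mid 0.61 [ 0.4259 -0.1972  0.0572] [148.7 251.6]
0.113 [255.3 211. ]
0.06 [255.2 191.9]
0.0 [255.2 177.5]
turn [ 0.     0.    -0.001] shift [-0.006 -0.004  0.89 ]  deg 0.2507247697867835 max 0.8899187098050475
```

View pics/w2.png

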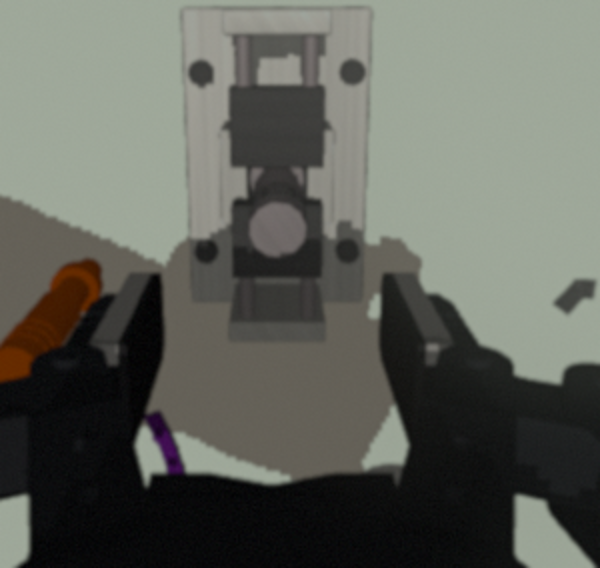

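The close view confirms it: the post top is at crop (278,229), the jaws at (277,125) and (277,260), and the orange look-alike sits left of the fingers at (60,310). The post is about 1 to 1.5 mm to the right of the estimate, so I'll correct, go down and grip.

```bash
python3 -m creep '0 0 0 -.012 .008 .85 .6;0 0 0 -.012 .008 .85 .6;0 0 0 -.012 .008 .85 .6;0 0 0 -.012 .008 .85 .6'
python3 -m creep '0 0 0 0 0 0 .3;0 0 0 0 0 0 .1;0 0 0 0 0 0 0;0 0 0 0 0 0 0;0 0 0 0 0 0 0' 80
python3 -m creep '0 0 0 0 0 0 0;0 0 0 0 0 0 0'
python3 - <<'E'
from h import *
p,r,s=tool();print(p,s["contact_force"],s["ft_torque"])
# tool poses for rocking about foot: pivot (post axis foot), axis = carriage x
piv=np.array([p[0],p[1],.008]); ax=r.as_matrix()[:,1]
for a in (8,15,17,-8,-15,-17):
    q=R.from_rotvec(ax*np.radians(a)); P=piv+q.apply(p-piv); print(a);go(P,Rt=q*r)
E
```

```text
time_s: 3.92
ee_pos: [0.5161, -0.1349, 0.0728]
orientation: [-2.15, -2.283, 0.004]
contact_force: [-1.1, 0.5, -1.3]
width: 0.0514
finger_force: 0.0
time_s: 4.33
ee_pos: [0.5206, -0.1369, 0.0787]
orientation: [2.151, 2.283, 0.001]
contact_force: [-2.6, -0.7, 5.8]
width: 0.0184
finger_force: 77.8
time_s: 4.5
ee_pos: [0.5207, -0.137, 0.0787]
orientation: [2.151, 2.283, 0.001]
contact_force: [-2.5, -0.9, 5.0]
width: 0.0185
finger_force: 77.8
[ 0.52065257 -0.13697446  0.07870714] [-2.50695621 -0.90078174  4.98747451] [-0.09188376  0.61293356 -0.01524437]
8
turn [ 0.     0.044 -0.   ] shift [-0.082  0.     0.006]  deg 8.0 max 0.08198672350310009
15
turn [ 0.     0.083 -0.   ] shift [-0.152  0.     0.021]  deg 15.0 max 0.15244248302443966
17
turn [ 0.     0.094 -0.   ] shift [-0.172 -0.     0.026]  deg 17.000000000000004 max 0.17219577915179127
-8
turn [ 0.    -0.044  0.   ] shift [ 0.082 -0.     0.005]  deg 7.9999999999999964 max 0.08202027278763849
-15
turn [-0.    -0.083  0.   ] shift [ 0.153 -0.     0.02 ]  deg 15.0 max 0.15255994831667
-17
turn [ 0.    -0.094  0.   ] shift [ 0.172 -0.     0.025]  deg 17.000000000000004 max 0.17234641155313518
```

```bash
python3 -m creep '0 .022 0 -.041 0 .002 0;0 .044 0 -.082 0 .006 0;0 .044 0 -.082 0 .006 0;0 .044 0 -.082 0 .006 0' 100
python3 - <<'E'
from h import *
p,r,s=tool();print(p,r.as_matrix().round(3)[:,2],s["contact_force"],s["ft_torque"])
E
```

```text
time_s: 4.83
ee_pos: [0.521, -0.1456, 0.0779]
orientation: [-2.084, -2.21, -0.152]
contact_force: [-2.6, 4.4, 7.8]
width: 0.0178
finger_force: 98.0
[ 0.52102224 -0.14562534  0.07790401] [-0.004  0.141 -0.99 ] [-2.57410503  4.35262895  7.78099308] [1.13528292 0.48008567 0.09356005]
```

```bash
python3 -m creep '0 .022 0 -.041 0 .002 0;0 .044 0 -.084 0 .006 0;0 .044 0 -.084 0 .006 0;0 .044 0 -.084 0 .006 0;0 .044 0 -.084 0 .006 0'
python3 - <<'E'
from h import *
p,r,s=tool();print(p,r.as_matrix().round(3)[:,2],s["contact_force"],s["ft_torque"])
i=look("wrist",["post_mid"]);save(cv2.resize(i[60:360,100:420],None,fx=2,fy=2),"w3")
E
```

```text
time_s: 5.25
ee_pos: [0.5214, -0.1546, 0.0758]
orientation: [-2.007, -2.13, -0.287]
contact_force: [-1.5, 4.9, 6.8]
width: 0.0176
finger_force: 98.2
[ 0.52144925 -0.15463215  0.0758433 ] [-0.013  0.276 -0.961] [-1.4967607   4.94603103  6.81669898] [1.2875624  0.37086698 0.08297802]
wrist post_mid 0.96 [ 0.4225 -0.1951  0.0547] [ 70.9 309. ]
wrist post_mid 0.71 [ 0.5198 -0.1442  0.0534] [254.  226.2]
```

View pics/w3.png

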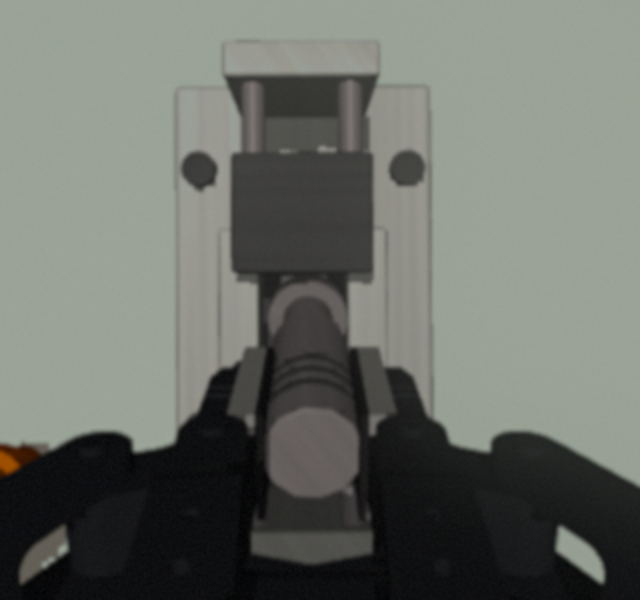

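The post (top at crop (312,455), rings at (312,370)) leans onto the near jaw. The far jaw's face at (303,270) is untouched. I'll lean it a touch more, then go back over to the other side.

```bash
python3 -m creep '0 .008 0 -.02 0 .002 0;0 .008 0 -.02 0 .002 0;0 .008 0 -.02 0 .002 0'
python3 -m creep '0 -.026 0 .051 0 .003 0;0 -.052 0 .102 0 .008 0;0 -.052 0 .102 0 .008 0;0 -.052 0 .102 0 .008 0'
python3 -m creep '0 -.022 0 .041 0 .002 0;0 -.044 0 .084 0 .006 0;0 -.044 0 .084 0 .006 0;0 -.044 0 .084 0 .006 0'
python3 -m creep '0 -.022 0 .041 0 .002 0;0 -.044 0 .082 0 .006 0;0 -.044 0 .082 0 .006 0;0 -.044 0 .082 0 .006 0'
python3 - <<'E'
from h import *
p,r,s=tool();print(p,r.as_matrix().round(3)[:,2],s["contact_force"],s["ft_torque"])
E
```

```text
time_s: 5.6
ee_pos: [0.5215, -0.156, 0.0754]
orientation: [-1.991, -2.115, -0.312]
contact_force: [-0.5, 6.3, 8.8]
width: 0.0179
finger_force: 98.6
time_s: 5.93
ee_pos: [0.52, -0.1455, 0.0776]
orientation: [-2.082, -2.215, -0.145]
contact_force: [-4.4, 0.4, 9.4]
width: 0.0177
finger_force: 99.0
time_s: 6.27
ee_pos: [0.5198, -0.1364, 0.0785]
orientation: [2.15, 2.286, -0.001]
contact_force: [-4.7, -0.6, 11.7]
width: 0.0179
finger_force: 99.5
time_s: 6.6
ee_pos: [0.5195, -0.1286, 0.0781]
orientation: [2.078, 2.206, -0.151]
contact_force: [-5.9, -5.0, 10.6]
width: 0.0178
finger_force: 99.3
[ 0.51946719 -0.12864375  0.07805233] [ 0.01  -0.146 -0.989] [-5.87819166 -4.99309756 10.63115694] [-1.32580284  1.42359039 -0.32634277]
```

```bash
python3 -m creep '0 -.022 0 .041 0 .002 0;0 -.044 0 .084 0 .006 0;0 -.052 0 .11 0 .009 0;0 -.052 0 .11 0 .009 0;0 -.052 0 .11 0 .009 0'
python3 - <<'E'
from h import *
p,r,s=tool();print(p,r.as_matrix().round(3)[:,2],s["contact_force"],s["ft_torque"])
i=look("wrist",[]);j=ctrl.capture("scene")
a=cv2.resize(i[60:360,60:460],(600,450));b=cv2.resize(j[130:220,160:260],(500,450),interpolation=2)
save(np.hstack([a[:,100:500],b[:,50:450]]),"w4")
E
```

```text
time_s: 7.02
ee_pos: [0.5189, -0.1173, 0.0757]
orientation: [1.987, 2.107, -0.313]
contact_force: [-4.7, -7.9, 10.4]
width: 0.0173
finger_force: 99.5
[ 0.51894767 -0.11725676  0.07572486] [ 0.019 -0.308 -0.951] [-4.74502282 -7.91095242 10.4267407 ] [-2.37930354  1.33764121 -0.45107521]
```

View pics/w4.png

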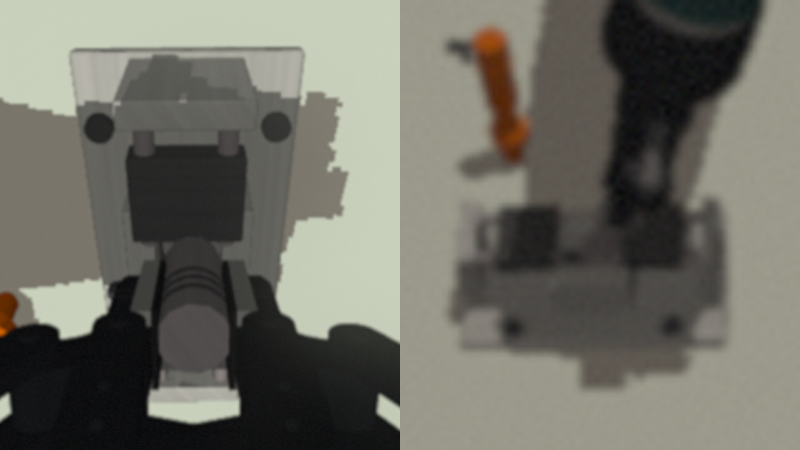

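The scene view shows both jaws apart, with the -y jaw at (528,237) and the +y jaw at (652,240). The post is leaning onto the +y one. Next I bring it upright and draw it out.

```bash
python3 -m creep '0 .026 0 -.054 0 .004 0;0 .052 0 -.11 0 .009 0;0 .052 0 -.11 0 .009 0;0 .052 0 -.11 0 .009 0'
python3 -m creep '0 .022 0 -.041 0 .002 0;0 .044 0 -.084 0 .006 0;0 .044 0 -.084 0 .006 0;0 .044 0 -.084 0 .006 0'
python3 -m creep '0 0 0 0 0 -.08 0;0 0 0 0 0 -.16 0;0 0 0 0 0 -.16 0'
python3 - <<'E'
from h import *
p,r,s=tool();print(p,r.as_matrix().round(3)[:,2],s["contact_force"],s["ft_torque"])
E
```

```text
time_s: 7.45
ee_pos: [0.5197, -0.1286, 0.0779]
orientation: [2.084, 2.206, -0.144]
contact_force: [-3.6, -0.7, 11.0]
width: 0.0179
finger_force: 99.9
time_s: 7.78
ee_pos: [0.5202, -0.1384, 0.0783]
orientation: [2.155, 2.283, 0.001]
contact_force: [-5.3, -0.2, 10.8]
width: 0.018
finger_force: 100.3
time_s: 8.03
ee_pos: [0.5215, -0.1369, 0.0973]
orientation: [2.151, 2.283, 0.005]
contact_force: [0.1, 0.1, -1.3]
width: 0.018
finger_force: 98.8
[ 0.52145813 -0.13692778  0.09726368] [ 0.006 -0.001 -1.   ] [ 0.12220421  0.13873531 -1.33743964] [-0.0553661  -0.0791388   0.03998889]
```

```bash
python3 -m creep '0 0 0 0 0 -.6 0;0 0 0 0 0 -.6 0;0 0 0 0 0 -.6 0;0 0 0 0 0 -.6 0'
python3 - <<'E'
from h import *
look("wrist",["block_hole0","post_mid"]);look("top",["block_hole0"]);look("scene",["block_hole0"])
for c in("top","scene"):
  d=ctrl.masks_of(c,"block_hole0")
  for e in d[:2]:
    ys,xs=np.nonzero(e["mask"]);print(c,e["p"],xs.mean(),ys.mean(),len(xs),ray(c,[xs.mean(),ys.mean()],.034))
go([.509,.05,.167],.065)
E
```

```text
time_s: 8.37
ee_pos: [0.5214, -0.1366, 0.1691]
orientation: [2.149, 2.283, 0.005]
contact_force: [-0.4, 0.6, -1.6]
width: 0.0179
finger_force: 98.8
wrist post_mid 0.78 [ 0.4242 -0.1961  0.0541] [143.8 255.2]
wrist post_mid 0.55 [ 0.5194 -0.1327  0.1455] [259.2 231.3]
top block_hole0 0.94 [0.5104 0.0985 0.032 ] [217.4 207. ]
top block_hole0 0.61 [ 0.5158 -0.141   0.0018] [295.2 206.6]
scene block_hole0 0.82 [0.5061 0.0991 0.0358] [291.1 179.4]
top 0.89 207.33333333333334 204.13789359391964 921 [0.51861438 0.12888094 0.034     ]
scene 0.93 301.877034358047 187.876130198915 1106 [0.53361564 0.12965343 0.034     ]
turn [-0.    -0.    -0.002] shift [ 1.55   0.015 -0.014]  deg 0.3262149359954717 max 1.5501562071646642
```

```bash
python3 -m creep '0 0 0 .75 0 0 0;0 0 0 .75 0 0 0;0 0 0 .75 0 0 0;0 0 0 .75 0 0 0'
python3 -m creep '0 0 0 .75 0 0 0;0 0 0 .75 0 0 0;0 0 0 .75 0 0 0;0 0 0 .75 0 0 0'
python3 - <<'E'
from h import *
p,r,s=tool();print(p,r.as_matrix().round(3)[:,2])
i=look("wrist",["block_hole0","spare_mid"],)
save(cv2.resize(i,None,fx=1.5,fy=1.5),"w5")
E
```

```text
time_s: 9.15
ee_pos: [0.5127, -0.0439, 0.1657]
orientation: [-2.149, -2.29, 0.001]
contact_force: [-0.3, -0.8, -1.5]
width: 0.0176
finger_force: 98.8
time_s: 9.48
ee_pos: [0.5081, 0.0449, 0.166]
orientation: [2.151, 2.29, -0.0]
contact_force: [0.6, 0.7, -1.5]
width: 0.018
finger_force: 98.8
[0.50805642 0.04485574 0.1660337 ] [-0. -0. -1.]
wrist block_hole0 0.77 [0.508  0.0992 0.0346] [259.3 122.2]
wrist spare_mid 0.6 [0.5331 0.1656 0.0554] [300.1  29.8]
```

View pics/w5.png

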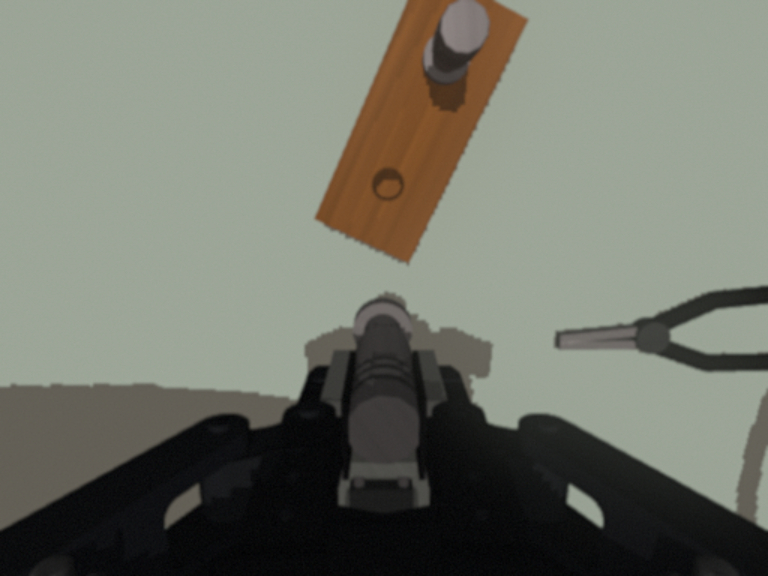

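The hole mouth shows at w5 (388,184), the collar at (383,322) and the post top at (385,430). The spare (462,40) and pliers (650,335) are clear of the path.

Run:
```python
from h import *
print("hole",ray("wrist",[258.7,122.7],.034),"collar",ray("wrist",[255.5,215.5],.122),"top",ray("wrist",[256.5,287],.200))
p,r,s=tool();print(p); go([.5078,.0985,.135],.065)
for z in(.2,.125,.095):print(proj("wrist",[p[0],p[1],z]))
```

```text
hole [0.50766028 0.0982836  0.034     ] collar [0.50803337 0.04569628 0.122     ] top [0.50854057 0.04297952 0.2       ]
[0.50856814 0.0424486  0.16610249]
turn [ 0.     0.    -0.002] shift [0.467 0.021 0.259]  deg 0.36665378320751085 max 0.4669221487102083
[256.5 288.2]
[256.1 222.2]
[256.  207.7]
```

```bash
python3 -m creep '0 -.011 0 .45 .025 0 0;0 -.011 0 .45 .025 0 0;0 -.011 0 .45 .025 .35 0;0 -.011 0 .45 .025 .35 0;0 -.011 0 .45 .025 .35 0'
python3 - <<'E'
from h import *
p,r,s=tool();print(p,r.as_matrix().round(3)[:,2],s["contact_force"])
i=look("wrist",["block_hole0"]);j=ctrl.capture("scene")
a=i[150:330,170:350];a=cv2.resize(a,(400,400),interpolation=2);b=cv2.resize(j[130:220,250:340],(400,400),interpolation=2)
save(np.hstack([a,b]),"w6")
for z in(.2-.042,.08,.053):print(proj("wrist",[p[0],p[1],z]))
E
```

```text
time_s: 10.05
ee_pos: [0.5055, 0.0964, 0.1221]
orientation: [2.141, 2.27, -0.045]
contact_force: [-0.2, 1.1, -1.8]
width: 0.0176
finger_force: 98.6
[0.50545668 0.09640445 0.12206924] [-0.004 -0.035 -0.999] [-0.24586739  1.05389519 -1.81899291]
wrist block_hole0 0.8 [0.5088 0.103  0.0378] [256.8 189.5]
[246.8 289.2]
[249.8 217.7]
[250.3 204.1]
```

View pics/w6.png

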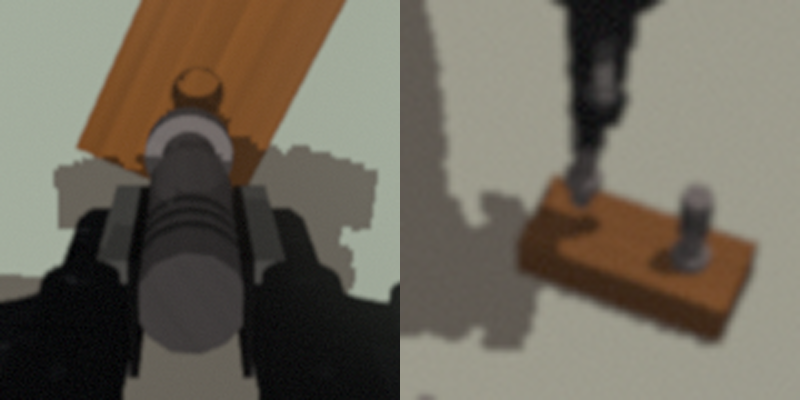

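The collar is at crop (190,143), the post top at (192,302) and the hole at (198,88), slightly ahead of the post. I'll work out the offset.

Run:
```python
from h import *
i=ctrl.capture("wrist")
h=ray("wrist",[259.1,189.6],.034);c=ray("wrist",[255.5,214.3],.079);t=ray("wrist",[256.4,285.9],.1565)
print("hole",h,"collar",c,"top",t)
f=c+(c-t)*(.024/.078);print("foot",f,"need",h-f)
p,r,s=tool();print(p,r.as_matrix().round(3)[:,2]); print("need tool units",r.inv().apply((h-f)*[1,1,0])/.12)
```

```text
hole [0.51190038 0.10204552 0.034     ] collar [0.50922879 0.09858739 0.079     ] top [0.50942062 0.09710691 0.1565    ]
foot [0.50916977 0.09904293 0.05515385] need [ 0.00273061  0.00300259 -0.02115385]
[0.50952453 0.09700853 0.12582608] [ 0.005 -0.034 -0.999]
need tool units [ 0.02364539  0.02417051 -0.00074722]
```

```bash
python3 -m creep '0 0 0 .022 .02 0 0;0 0 0 .024 .02 .1 0;0 0 0 .027 .02 .2 0;0 0 0 .027 .02 .2 0;0 0 0 .027 .02 .2 0'
python3 -m creep '0 0 0 0 0 0 0;0 0 0 0 0 0 0'
python3 - <<'E'
from h import *
p,r,s=tool();print(p,s["contact_force"],s["ft_torque"])
i=ctrl.capture("wrist");j=ctrl.capture("scene")
a=i[150:330,170:350];a=cv2.resize(a,(400,400),interpolation=2);b=cv2.resize(j[130:220,250:340],(400,400),interpolation=2)
save(np.hstack([a,b]),"w7")
E
```

```text
time_s: 10.67
ee_pos: [0.5133, 0.1005, 0.1036]
orientation: [2.134, 2.265, -0.03]
contact_force: [-1.2, 0.7, 10.2]
width: 0.0178
finger_force: 100.3
time_s: 10.83
ee_pos: [0.5133, 0.1005, 0.1037]
orientation: [2.134, 2.265, -0.03]
contact_force: [-1.8, -0.5, 9.3]
width: 0.0179
finger_force: 100.3
[0.51325803 0.10049439 0.10368884] [-1.83482164 -0.5127524   9.32463949] [-0.0288156   0.40873127 -0.01305998]
```

View pics/w7.png

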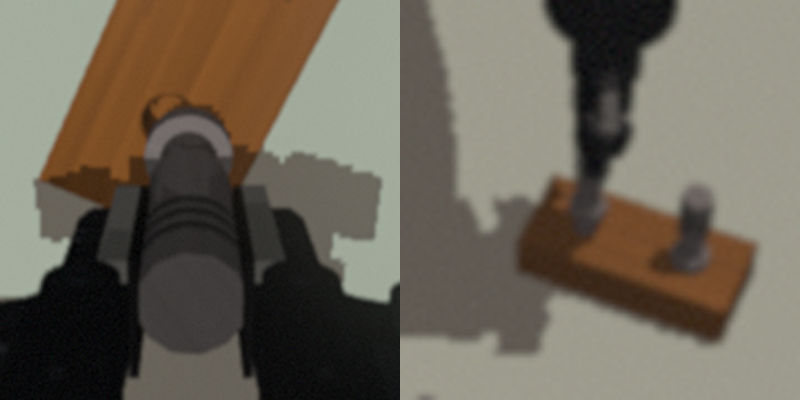

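The foot has come down on the wood: 10 N, with the hole at crop (168,117), to the left and ahead of it. I'll lift slightly and re-measure once settled.

```bash
python3 - <<'E'
from h import *
cv=lambda u,v:[170+u/2.222,150+v/2.222]
h=ray("wrist",cv(168,117),.034)
c=ray("wrist",cv(188,140),.061);t=ray("wrist",cv(191,302),.138)
f=c+(c-t)*(.026/.077);print(h,c,t,f,h-f)
p,r,s=tool();print(p,r.as_matrix().round(3)[:,2]);print(r.inv().apply((h-f)*[1,1,0])/.12)
E
python3 -m creep '0 0 0 0 0 -.05 0;0 0 0 0 0 -.05 0;0 0 0 0 0 -.05 0;0 0 0 0 0 -.05 0;0 0 0 0 0 -.05 0'
python3 - <<'E'
from h import *
p,r,s=tool();print(p,r.as_matrix().round(3)[:,2],s["contact_force"])
i=ctrl.capture("wrist")
a=i[160:250,210:300];cv2.imwrite("pics/w8.png",cv2.resize(a,(720,540) if 0 else (600,600),interpolation=2)[:,:,::-1])
E
```

```text
[0.50640238 0.10186937 0.034     ] [0.51239889 0.10441757 0.061     ] [0.51270886 0.10289034 0.138     ] [0.51229422 0.10493327 0.035     ] [-0.00589184 -0.0030639  -0.001     ]
[0.51326569 0.10048889 0.10368873] [ 0.008 -0.034 -0.999]
[-0.02257132 -0.05052629  0.00046352]
time_s: 11.35
ee_pos: [0.5098, 0.1004, 0.1057]
orientation: [2.137, 2.268, -0.038]
contact_force: [0.2, -0.2, -1.4]
width: 0.0176
finger_force: 98.9
[0.50979333 0.10044068 0.10570142] [ 0.001 -0.035 -0.999] [ 0.18225819 -0.19665097 -1.39665685]
```

View pics/w8.png

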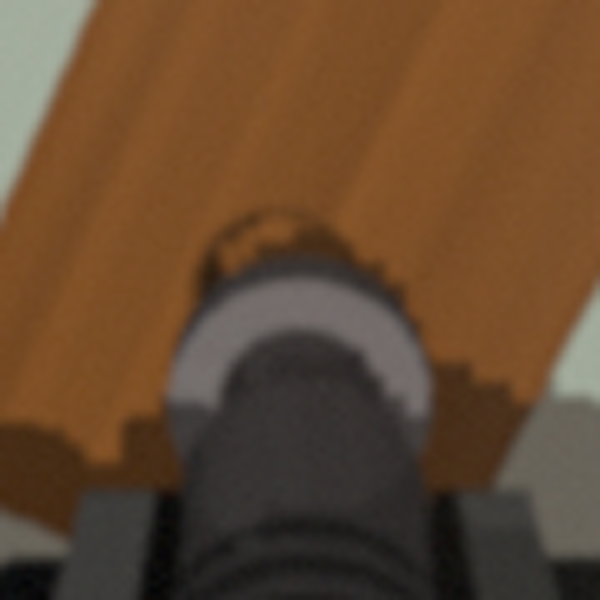

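This shows the hole's left edge at (200,280), its top edge at (275,207) and its centre near (275,280). The collar ring is centred near (301,390). The ten pictures are used up, so from here I rely on numbers and force.

Run:
```python
from h import *
cv=lambda u,v:[210+u/6.6667,160+v/6.6667]
p,r,s=tool();print(p,s["time_s"])
h=ray("wrist",cv(275,281),.034); print("hole",h,"left",ray("wrist",cv(200,281),.034),"topedge",ray("wrist",cv(275,206),.034))
# project collar-top circle for axis models, to fit left 170,right 432,top 275
for tilt in (0,1,2):
  for y0 in (.099,.101,.103,.105):
    F=np.array([p[0],y0,p[2]-.0705]);a=np.array([0,-np.sin(np.radians(tilt)),np.cos(np.radians(tilt))])
    C=F+a*.030
    pts=np.array([(proj("wrist",C+.012*np.array([np.cos(k),np.sin(k),0]))-[210,160])*6.6667 for k in np.linspace(0,6.28,60)])
    T=(proj("wrist",F+a*.105)-[170,150])*2.222
    print(tilt,y0,pts.min(0).round(),pts.max(0).round(),"top in w6 crop",T)
```

```text
[0.50975408 0.10046765 0.10562036] 11.4
hole [0.50629062 0.10174803 0.034     ] left [0.49843681 0.10127548 0.034     ] topedge [0.50583259 0.1099209  0.034     ]
0 0.099 [175. 293.] [438. 537.] top in w6 crop [191.3142 322.19  ]
0 0.101 [176. 271.] [440. 518.] top in w6 crop [192.203 312.191]
0 0.103 [177. 250.] [441. 498.] top in w6 crop [192.8696 301.9698]
0 0.105 [178. 229.] [443. 478.] top in w6 crop [193.5362 291.7486]
1 0.099 [175. 298.] [437. 543.] top in w6 crop [190.8698 331.3002]
1 0.101 [176. 277.] [439. 523.] top in w6 crop [191.5364 321.3012]
1 0.103 [177. 256.] [441. 503.] top in w6 crop [192.203  311.3022]
1 0.105 [178. 235.] [443. 483.] top in w6 crop [192.8696 301.081 ]
2 0.099 [175. 304.] [437. 548.] top in w6 crop [190.2032 340.1882]
2 0.101 [176. 283.] [439. 528.] top in w6 crop [190.8698 330.4114]
2 0.103 [177. 261.] [441. 509.] top in w6 crop [191.5364 320.4124]
2 0.105 [177. 240.] [442. 489.] top in w6 crop [192.203  310.1912]
```

```bash
python3 -m creep '0 0 0 .006 -.021 0 0;0 0 0 .006 -.021 0 0;0 0 0 .007 -.021 .05 0;0 0 0 .008 -.021 .1 0;0 0 0 .008 -.021 .1 0'
python3 -m creep '0 0 0 0 0 0 0;0 0 0 0 0 0 0;0 0 0 0 0 0 0'
python3 -c "
from h import *
p,r,s=tool();print(p,r.as_matrix().round(3)[:,2],s['contact_force'],s['ft_torque'])"
```

```text
time_s: 11.82
ee_pos: [0.5063, 0.1008, 0.0924]
orientation: [2.138, 2.27, -0.04]
contact_force: [-0.7, 0.3, -1.4]
width: 0.0179
finger_force: 98.9
time_s: 12.07
ee_pos: [0.5078, 0.1009, 0.0941]
orientation: [2.137, 2.268, -0.037]
contact_force: [0.5, 0.8, -0.5]
width: 0.0179
finger_force: 98.9
[0.50779624 0.10091031 0.09410222] [ 0.002 -0.034 -0.999] [ 0.52604288  0.80484856 -0.46132827] [0.02213368 0.02153689 0.01796643]
```

```bash
python3 -m creep '0 0 0 .001 0 .04 0;0 0 0 .003 0 .08 0;0 0 0 .003 0 .08 0;0 0 0 .003 0 .08 0'
python3 -m creep '0 0 0 0 0 .015 0;0 0 0 0 0 .015 0;0 0 0 0 0 .015 0;0 0 0 0 0 .015 0'
python3 -c "
from h import *
p,r,s=tool();print(p,r.as_matrix().round(3)[:,2],s['contact_force'],s['ft_torque'])"
```

```text
time_s: 12.4
ee_pos: [0.507, 0.1009, 0.0838]
orientation: [2.138, 2.269, -0.039]
contact_force: [0.4, 0.2, -1.5]
width: 0.0177
finger_force: 98.9
time_s: 12.73
ee_pos: [0.5078, 0.1009, 0.0828]
orientation: [2.137, 2.268, -0.036]
contact_force: [-0.3, -0.7, -0.9]
width: 0.0178
finger_force: 99.2
[0.50780139 0.10088685 0.08278713] [ 0.002 -0.034 -0.999] [-0.25016862 -0.73154421 -0.89216934] [ 0.08021948 -0.04271463 -0.02803852]
```

Very near seated, so I go down in 1 to 2 mm steps until it pushes back.

```bash
python3 -m creep '0 0 0 0 0 .012 0;0 0 0 0 0 .012 0;0 0 0 0 0 .012 0;0 0 0 0 0 .012 0'
python3 -m creep '0 0 0 0 0 .012 0;0 0 0 0 0 .012 0;0 0 0 0 0 .012 0;0 0 0 0 0 .012 0'
python3 -c "
from h import *
p,r,s=tool();print(p,r.as_matrix().round(3)[:,2],s['contact_force'],s['ft_torque'])"
```

```text
time_s: 13.07
ee_pos: [0.5079, 0.1008, 0.0826]
orientation: [2.136, 2.268, -0.036]
contact_force: [-3.2, -0.4, 7.0]
width: 0.0179
finger_force: 100.6
time_s: 13.4
ee_pos: [0.508, 0.1008, 0.0825]
orientation: [2.136, 2.268, -0.036]
contact_force: [-6.3, -0.7, 16.7]
width: 0.0176
finger_force: 101.6
[0.50799751 0.10075755 0.08247609] [ 0.003 -0.035 -0.999] [-6.27604238 -0.74333901 16.71304891] [-0.14453214  1.49165577 -0.02417209]
```

Seated as expected. I'll ease off, release and retreat upward.

```bash
python3 -m creep '0 0 0 0 0 -.012 0;0 0 0 0 0 -.012 0;0 0 0 0 0 -.012 0' 20
python3 -m creep '0 0 0 0 0 0 .3;0 0 0 0 0 0 .4;0 0 0 0 0 0 .5;0 0 0 0 0 0 .5;0 0 0 0 0 0 .5'
python3 -m creep '0 0 0 0 0 -.2 .5;0 0 0 0 0 -.5 .5;0 0 0 0 0 -1 .5;0 0 0 0 0 -1 .5;0 0 0 0 0 -1 .5'
python3 -m creep '0 0 0 -.8 0 -.3 .5;0 0 0 -.8 0 -.3 .5;0 0 0 -.8 0 -.3 .5;0 0 0 -.8 0 -.3 .5;0 0 0 -.8 0 -.3 .5'
python3 - <<'E'
from h import *
p,r,s=tool();print(p,s["contact_force"],s["width"])
for c in("top","scene","wrist"):look(c,["post_mid","spare_mid","block_hole0","carriage"])
E
```

```text
time_s: 13.65
ee_pos: [0.5081, 0.1008, 0.0826]
orientation: [2.136, 2.268, -0.036]
contact_force: [-2.9, -0.9, 9.3]
width: 0.0177
finger_force: 99.4
time_s: 14.07
ee_pos: [0.5075, 0.1008, 0.0809]
orientation: [2.137, 2.268, -0.037]
contact_force: [-0.5, 0.5, 0.7]
width: 0.0431
finger_force: 0.0
time_s: 14.48
ee_pos: [0.5115, 0.1055, 0.2069]
orientation: [2.132, 2.263, -0.024]
contact_force: [1.1, 1.1, -0.6]
width: 0.0426
finger_force: 0.0
time_s: 14.9
ee_pos: [0.5129, 0.0098, 0.2398]
orientation: [2.14, 2.266, -0.037]
contact_force: [-0.1, 1.0, -0.1]
width: 0.0423
finger_force: 0.0
[0.51289602 0.00980683 0.23983828] [-0.08032622  1.00576444 -0.05326569] 0.042320938646335564
top post_mid 0.57 [ 0.4252 -0.204   0.0526] [318.7 236.2]
top spare_mid 0.56 [0.5304 0.1659 0.0594] [194.  199.4]
top block_hole0 0.84 [0.5086 0.1005 0.0357] [216.7 207.5]
top block_hole0 0.53 [0.6869 0.0124 0.0025] [246.4 151.8]
top carriage 0.95 [ 0.52   -0.1419  0.0017] [295.4 205.2]
scene post_mid 0.69 [0.5044 0.0996 0.062 ] [291.7 173. ]
scene post_mid 0.58 [ 0.4262 -0.2055  0.049 ] [188.2 151.6]
scene spare_mid 0.54 [0.5324 0.1649 0.0537] [315.2 183.6]
scene block_hole0 0.8 [0.5031 0.102  0.0372] [292.2 178.3]
scene carriage 0.59 [ 0.5191 -0.1356  0.0024] [209.4 187.1]
scene carriage 0.57 [ 0.4706 -0.4029 -0.0014] [123.1 171.7]
wrist post_mid 0.65 [0.5062 0.1042 0.062 ] [254.6  72.4]
wrist post_mid 0.65 [ 5.178e-01 -1.369e-01  3.000e-04] [252.7 269. ]
wrist spare_mid 0.73 [0.5338 0.1661 0.0562] [289.6   0.4]
wrist block_hole0 0.58 [0.5063 0.1024 0.0348] [254.6  76.3]
wrist carriage 0.93 [ 0.5182 -0.1374  0.0023] [252.9 270. ]
wrist carriage 0.74 [0.5348 0.1661 0.0554] [290.6   0.5]
```

Run:
```python
from h import *
def model(c,b,tx,ty):
    a=R.from_rotvec([np.radians(tx),np.radians(ty),0]); pts=[]
    for z0,z1,rr in((.0,.008,.012),(.028,.083,.010),(.008,.028,.0075)):
        q=[proj(c,b+a.apply([rr*np.cos(k),rr*np.sin(k),z])) for z in(z0,z1) for k in np.linspace(0,6.28,24)]
        pts.append(cv2.convexHull((np.array(q)*8).astype(np.int32)))
    m=np.zeros((384*8,512*8),np.uint8)
    for q in pts: cv2.fillConvexPoly(m,q,1)
    return cv2.resize(m,(512,384),interpolation=cv2.INTER_AREA if 0 else 0)>0
for c in("wrist","scene"):
    ctrl.capture(c); best=None
    for d in ctrl.masks_of(c,"post_mid"):
        ys,xs=np.nonzero(d["mask"]); q=proj(c,[.506,.102,.062])
        if len(xs) and np.hypot(xs.mean()-q[0],ys.mean()-q[1])<25: best=d["mask"]
    if best is None: print(c,"none");continue
    for t in((0,0),(8,0),(-8,0),(0,8),(0,-8)):
        v=0
        for dx in(-.004,-.002,0,.002,.004):
            for dy in(-.004,-.002,0,.002,.004):
                m=model(c,np.array([.5065+dx,.102+dy,.034]),*t);v=max(v,(m&best).sum()/(m|best).sum())
        print(c,best.sum(),t,round(v,3))
print(ctrl.observe()["time_s"])
```

```text
Traceback (most recent call last):
  File "h.py", line 18, in proj
    m=ctrl.camera_model(cam);M=np.array(m["cam_to_world"]);c=M[:3,:3].T@(np.array(P)-M[:3,3])
ValueError: time passes only in moves, steps and waits
```

Run:
```python
import h; from h import *
P0=np.array([.5065,.102,.034])
for c in("wrist","scene"):
    ctrl.capture(c); cm=ctrl.camera_model(c)
    M=np.array(cm["cam_to_world"]);f=192/np.tan(np.radians(cm["fovy"])/2)
    def pj(X):
        q=(np.atleast_2d(X)-M[:3,3])@M[:3,:3];u=q[:,:2]/q[:,2:];u=u*(1+cm["k1"]*(u**2).sum(1,keepdims=True));return u*f+[cm["cx"],cm["cy"]]
    best=None
    for d in ctrl.masks_of(c,"post_mid"):
        ys,xs=np.nonzero(d["mask"]); q=pj(P0+[0,0,.04])[0]
        if len(xs) and np.hypot(xs.mean()-q[0],ys.mean()-q[1])<25: best=d["mask"];break
    if best is None: print(c,"none");continue
    k=np.linspace(0,6.28,24)
    for t in((0,0),(8,0),(-8,0),(0,8),(0,-8)):
        a=R.from_rotvec([np.radians(t[0]),np.radians(t[1]),0]);v=0
        for dx in(-.004,-.002,0,.002,.004):
            for dy in(-.004,-.002,0,.002,.004):
                m=np.zeros((384,512),np.uint8)
                for z0,z1,rr in((.0,.008,.012),(.028,.083,.010),(.008,.028,.0075)):
                    X=np.vstack([np.c_[rr*np.cos(k),rr*np.sin(k),0*k+z] for z in(z0,z1)])
                    cv2.fillConvexPoly(m,cv2.convexHull(np.round(pj(P0+[dx,dy,0]+a.apply(X))*16).astype(np.int32)),1,shift=4)
                v=max(v,((m>0)&best).sum()/((m>0)|best).sum())
        print(c,best.sum(),t,round(v,3))
```

```text
wrist 595 (0, 0) 0.834
wrist 595 (8, 0) 0.757
wrist 595 (-8, 0) 0.533
wrist 595 (0, 8) 0.583
wrist 595 (0, -8) 0.559
scene none
```

```bash
python3 -c "
from h import *
print(ctrl.hand_in())"
```

```text
the job is handed in; nothing more can be done
None
```

I rocked the post onto both jaws by about 15 to 17 degrees, drew it out without resistance, seated it in the empty hole, let go and backed off; the job is handed in at about 15 s of the 58 s allowed. A wrist-camera mask check fits an upright post; I did not measure how far back each jaw finally sits. One thing to note: the foot first came down on the wood beside the hole at about 10 N, before I lifted and corrected it.

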